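# Seat a brass blank and nip it under the bench screw clamp

### The arm

A 6-joint arm with a two-finger parallel gripper is mounted at the origin on the work surface. World frame = base frame: x ahead of the robot, y to its left, z up, the work surface at z = 0. Lengths are in m, angles in rad, forces in N, time in s.
With the tool pointing down it reaches from about 0.425 to 0.95 m from the base axis. Payload 14.7 kg.
Tool frame: the origin (TCP) lies at the very end of the fingers, on their centre line; the grasp point (between the pads) lies grip_point_offset behind it (grip_point_offset is the distance from the TCP to the grasp point, in m); z points along the fingers, y is the line along which they close (so a half turn about z gives the same grasp; the last joint's range is limited). The gripper opens to 85 mm and grips with 20 to 120 N. Pads are 22 mm wide; open, the fingers measure 114 mm over their backs; the gripper's body (76 mm by 85 mm) begins 54 mm behind the grasp point. The pads swing forward as they close: fully open they stand 13 mm farther back than shut.
Start: joints at [1.174, 0.48, 1.596, -0, 1.065, -0.047], TCP at [0.223, 0.611, 0.231] pointing down, gripper open.
Joint ranges: [-2.75, 2.75], [-0.82, 2.05], [0.23, 2.67], [-1.56, 4.7], [0.09, 2.69], [-2.92, 2.92]. Speed limits (rad/s): [1.89, 1.89, 2.39, 3.01, 3.01, 3.01].

### API

Orientations are given as a unit quaternion [x, y, z, w].
In Python, from workcell import * gives the robot as it stands. The module is installed in compiled form; this text tells all that it offers.
- The arm moves only by the tool arm_command, never from a script. Its argument "targets" is a list of rows, each an object with "delta_pos": the shift along the tool's x, y, z in units of 20 mm (1.0 is 20 mm), a list of three; "rotation": the turn, a rotation vector about the tool's x, y, z in units of pi/2 rad (1.0 is pi/2 rad), a list of three; "gripper": the opening, from 0 (shut) to 1 (fully open). In form: [{"delta_pos": [x, y, z], "rotation": [wx, wy, wz], "gripper": gripper}, ...]. A call has 1 to 10 rows; each row shifts and turns the commanded pose from where the row before left it, along the tool's axes as they then stand; what a row does not reach is not made up. A row lasts 1/12 s, in which the tool goes at most 41.7 mm and 7.16 degrees, less where a joint would pass 70% of its speed; a pose out of reach is approached as far as the arm can. A call with a number of a shift or a turn outside -1 to 1 is refused whole. A call with a gripper value outside its range is refused whole. The fingers move at their own pace and stop on an object; "newtons" is the grip in N (left out, the last holds). Time passes only in rows, so rows that do not move let the fingers close. It gives the time, the measured TCP pose, the force, the opening and the grip force at its end, in the units of the state.
- state(): the state, without advancing time (a new reading comes with each control period).
- get_image(name): name is "side" or "top" or "wrist"; returns the picture (384x512x3 uint8, blue, green, red); there is no depth.
- get_calibration(name): a dict with "mtx" (3x3 intrinsics, pixels), "k1" (the pictures are not rectified: a ray, as slopes to the right and down, at radius r is drawn at 1 + k1 r^2 times it, then the intrinsics apply), "R" (3x3) and "t" (3): a world point X has camera coordinates R X + t; the wrist camera has in their place "tool_from_camera" (4x4, takes a point from camera to tool coordinates, whose origin is the TCP and whose axes are the flange's). Camera axes: x right, y down, z forward; pixel columns grow to the right and rows downward; lengths in m; the calibration is good to about 2 mm. A picture is of the moment at which its call begins: read the wrist's pose just before it. get_calibration takes no time and is no camera call.
- sign_off(): hands the job in; it is judged then, once.
The state is a dict: "clock": time; "joints": joint angles; "joint_vel": joint speeds; "joint_efforts": joint torques, N m; "position": TCP position; "ee_rot": TCP orientation; "wrist_force": force on the tool from outside, world axes, zero at the start; "moment": the same for the moment, N m; "width": opening from 0.0 (shut) to 1.0 (fully open); "grasp_force": force on a finger pad.
Only numpy, scipy, OpenCV 4.12 (cv2) and the standard library are available. Lean on these libraries where they do the work, as an engineer would, in place of code of your own. Each camera call takes 0.05 s, during which the arm holds its last target. There are 200 camera calls.

### The job

Get the brass blank ready for engraving: slide it on the wooden block until it sits fully home against both steel stops under the clamp, and let go of it. Then wind the clamp down clockwise by its T-bar until the pad meets the brass and nip it up snug by feel, about a quarter turn past first touch and no tighter, or the pad will mark the brass. Leave the clamp holding the blank, and leave the other tools where they are.

Things in the scene. Friction and masses are not known exactly. Their poses are not given: they have to be found in the camera images.
- block: Wooden bench block, fixed: 285 x 260 mm top, 70 mm high. Origin on the bench. Clamp at its +x end. Slab spans x -210..+75, y -120..+140 mm. On top, 6 mm high bright steel stops: side stop (face y=-30, looks to +y, x -45..+62), end stop (face x=+50, looks to -x, y -30..+30). Screw axis at x=+30, y=0; clamp arm top z=155, boss radius 19, top z=160 mm; spine at x 80..106.
- home (a point): Point fixed on the block: where the centre of the blank lies when it is fully home against both stops with its length along the block's x (block frame -45, 0, 74 mm). Axes parallel to the block's.
- plate_center (a point): Centre of the brass blank: loose flat bar 190 (its x) x 60 (its y) x 8 mm, about 0.8 kg, lying flat on the block with a scribed border on top; slides at about 5 N. The pad ends up 75 mm from its centre towards +x, so take it by its -x end, on its 60 mm width.
- shoe (a point): Centre of the underside of the clamp's steel shoe (33 mm wide), on the screw axis. In it sits a 28 mm cork disc, the pad's face, which stands 1 to 7 mm proud below this point: how far depends on wear and differs each time. Moves straight down 8 mm per clockwise turn of the bar. The cork starts 8 to 24 mm above the blank's top (78 mm above the bench).
- bar_mid (a point): Centre of the clamp's T-bar, on the vertical screw axis, 123 mm above the shoe's underside; steel bar 10 mm thick, 124 mm long over its ball ends, through a hub of 25 mm diameter. It turns with the screw and sinks with it. Clockwise from above tightens.
- bar_end1 (a point): Centre of one 16 mm ball end of the T-bar, 54 mm from the screw axis, level with bar_mid. Running free the screw turns stiffly: about 0.3 N m about its axis (7.5 N at 40 mm). After the cork touches, this grows evenly, by 0.2 N m (5 N at 40 mm) in the first quarter turn, which is snug; 0.3 N m above free running is too tight. The screw stays where it is left.
- bar_end2 (a point): Centre of the opposite ball end of the T-bar.
- graver_center (a point): Bystander: small engraving tool, mushroom wooden handle and steel shank, 110 mm long, lying on the block beyond the side stop; leave it.
- hammer_center (a point): Bystander: chasing hammer, 240 mm long, lying on the bench on the -y side of the block; leave it.
- bowl_center (a point): Bystander: brass bowl, 110 mm across, 45 mm high, on the bench on the +y side of the block; leave it.

How it is judged:
By the outcome, as a careful person would: the job done as asked, in the order asked, and still so for the second after the job is handed in, with the robot touching nothing.
It also fails if it takes over 72 s, if anything falls off the work surface, if the arm or the gripper's body presses on something with over 40 N, if the wrist force passes 120 N, or if a joint passes its speed limit or range.

## Working session

There is one attempt and no reset: what is moved stays moved. The work goes in short steps, Python scripts to look and compute and a tool call to move; the robot and the scene stay as the last step left them, time stands still between calls to the robot, and variables do not carry over. Pictures are saved under pics/ and viewed, at most 10 in all, crops included, and the job is handed in when it is done.

Besides the shell and the picture viewer there is one more tool, called after "Emit:" as a command line: name --argument value ..., lists and objects as JSON in quotes. arm_command: Moves the arm, as the interface text tells. Shifts and turns lie within -1 to 1; 1 stands for 20 mm of shift or pi/2 rad of turn. Its arguments: {"type":"object","properties":{"targets":{"type":"array","items":{"type":"object","properties":{"delta_pos":{"type":"array","items":{"type":"number","minimum":-1,"maximum":1}},"rotation":{"type":"array","items":{"type":"number","minimum":-1,"maximum":1}},"gripper":{"type":"number"}}}},"newtons":{"type":"number"}},"required":["targets"]}

```bash
mkdir -p pics; python3 - <<'E'
from workcell import *
import cv2
s=state();print(s)
for n in("top","side","wrist"):
    cv2.imwrite(f"pics/{n}0.png",get_image(n)); print(n,get_calibration(n))
a=cv2.imread("pics/top0.png")
cv2.imwrite("pics/top0b.png",cv2.resize(a,(800,600),interpolation=cv2.INTER_CUBIC))
a=cv2.imread("pics/side0.png")
cv2.imwrite("pics/side0b.png",cv2.resize(a,(800,600),interpolation=cv2.INTER_CUBIC))
E
```

```text
{'clock': 0.0, 'joints': array([ 1.17435520e+00,  4.80832467e-01,  1.59688492e+00,  2.42379140e-05,
        1.06509073e+00, -4.66072150e-02]), 'joint_vel': array([-6.22204458e-06, -8.72581943e-05, -3.70285708e-04,  1.44044810e-03,
        1.13252574e-03, -1.94934418e-03]), 'joint_efforts': array([ 8.80874122e-04, -9.50673652e+01, -4.30194068e+01, -3.20415847e-05,
        1.22224947e-02, -1.88204439e-05]), 'position': array([0.22259827, 0.61025255, 0.23066786]), 'ee_rot': array([ 1.74032117e-01,  9.84739789e-01, -5.90552732e-04, -1.43868464e-04]), 'wrist_force': array([ 0.71849111,  0.20105703, -0.01998153]), 'moment': array([ 0.01746898, -0.0358435 , -0.00316171]), 'grasp_force': 0.0, 'width': 1.0014499350022499}
top {'mtx': array([[444.11866323,   0.        , 250.10129814],
       [  0.        , 444.11866323, 199.42029511],
       [  0.        ,   0.        ,   1.        ]]), 'k1': -0.16542050789792753, 'R': array([[ 0.01465782, -0.99989135,  0.00155932],
       [-0.98367879, -0.01469982, -0.17933198],
       [ 0.17933542,  0.00109474, -0.98378738]]), 't': array([0.04918846, 0.60679
[... 275 characters left out ...]
0.03882544, -0.52804673, -0.84832731],
       [ 0.07851514,  0.84473052, -0.52940129]]), 't': array([-0.57524281,  0.20325308,  0.87612636])}
wrist {'mtx': array([[312.46410436,   0.        , 255.97165474],
       [  0.        , 312.46410436, 192.8053764 ],
       [  0.        ,   0.        ,   1.        ]]), 'k1': -0.04138631487800006, 'tool_from_camera': array([[ 1.47292315e-03, -9.62479622e-01, -2.71349973e-01,
         6.90671644e-02],
       [ 9.99998913e-01,  1.39857870e-03,  4.67359724e-04,
         9.16822030e-05],
       [-7.03199161e-05, -2.71350367e-01,  9.62480635e-01,
        -1.42827455e-01],
       [ 0.00000000e+00,  0.00000000e+00,  0.00000000e+00,
         1.00000000e+00]])}
```

View pics/top0b.png

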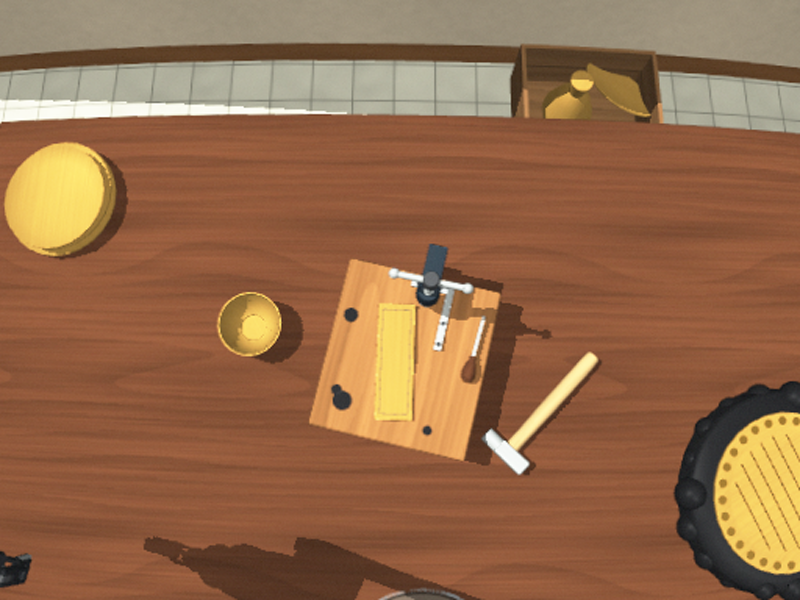

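View pics/side0b.png

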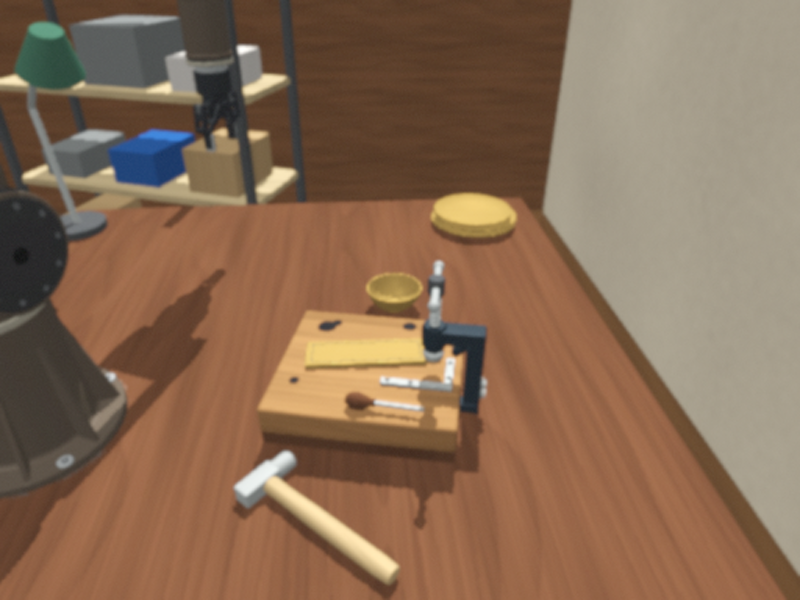

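```bash
python3 - <<'E'
import cv2
a=cv2.imread("pics/top0.png")[155:300,190:350]
cv2.imwrite("pics/topc.png",cv2.resize(a,None,fx=4,fy=4,interpolation=cv2.INTER_CUBIC))
a=cv2.imread("pics/side0.png")[160:285,160:320]
cv2.imwrite("pics/sidec.png",cv2.resize(a,None,fx=4.8,fy=4.8,interpolation=cv2.INTER_CUBIC))
E
```

```text
(no output)
```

View pics/topc.png

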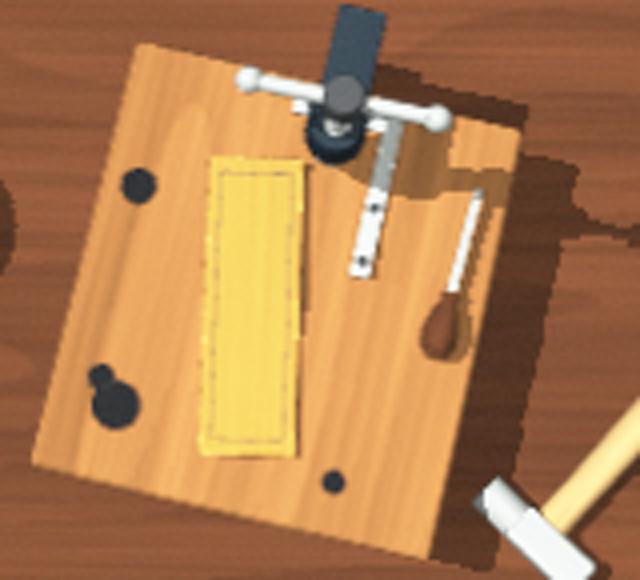

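View pics/sidec.png

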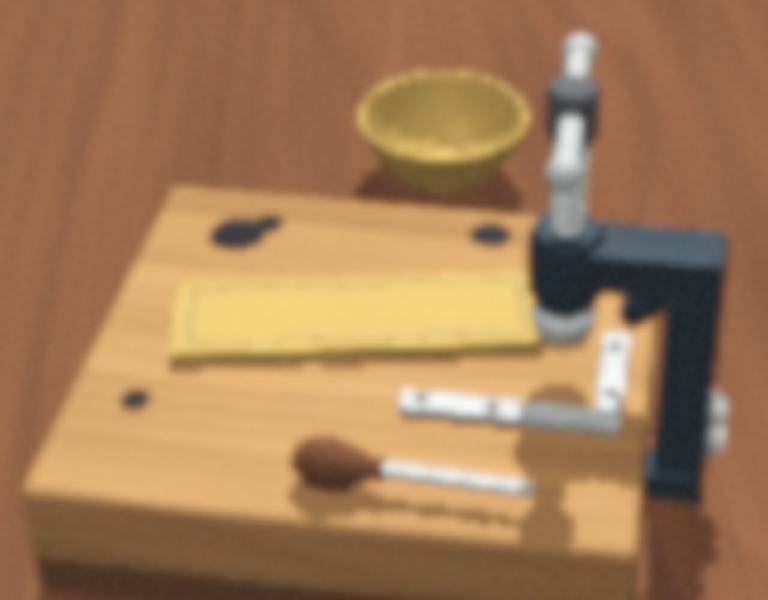

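```bash
cat >h.py <<'E'
import numpy as np, cv2
from workcell import *
from scipy.optimize import least_squares
from scipy.spatial.transform import Rotation as R
def cam(n,s=None):
    c=get_calibration(n)
    if n!="wrist": return c['mtx'],c['k1'],c['R'],c['t']
    T=np.eye(4);T[:3,:3]=R.from_quat(s['ee_rot']).as_matrix();T[:3,3]=s['position']
    W=np.linalg.inv(T@c['tool_from_camera']);return c['mtx'],c['k1'],W[:3,:3],W[:3,3]
def proj(C,X):
    K,k,r,t=C;p=np.atleast_2d(X)@r.T+t;q=p[:,:2]/p[:,2:];q=q*(1+k*(q**2).sum(1,keepdims=True))
    return q*[K[0,0],K[1,1]]+K[:2,2]
def ray(C,uv):
    K,k,r,t=C;q=(np.atleast_2d(uv)-K[:2,2])/[K[0,0],K[1,1]];u=q.copy()
    for _ in range(20):u=q/(1+k*(u**2).sum(1,keepdims=True))
    return -r.T@t,np.c_[u,np.ones(len(u))]@r
def onz(C,uv,z):
    o,d=ray(C,uv);return o+d*((z-o[2])/d[:,2:])
def rect(pts,loc,z0):  # pose x,y,yaw fit
    f=lambda p:((np.array(loc)@np.array([[np.cos(p[2]),np.sin(p[2])],[-np.sin(p[2]),np.cos(p[2])]])+p[:2])-pts[:,:2]).ravel()
    return least_squares(f,[*pts[:,:2].mean(0),0])
E
cat > m.py <<'E'
from h import *
T=cam("top");S=cam("side")
c=lambda L:(np.array(L)+.5)/4-.5+[190,155]
d=lambda L:(np.array(L)+.5)/4.8-.5+[160,160]
b=onz(T,c([(140,43),(522,131),(32,463),(430,558)]),.07)
r=rect(b,[(.075,.14),(.075,-.12),(-.21,.14),(-.21,-.12)],0);print("block",r.x,r.fun*1e3)
p=onz(T,c([(213,157),(303,160),(297,457),(199,453)]),.078)
q=rect(p,[(.095,.03),(.095,-.03),(-.095,-.03),(-.095,.03)],0);print("plate",q.x,q.fun*1e3)
bs=onz(S,d([(27,492),(178,186),(635,556)]),.07)
print("side block corners",bs)
y=r.x[2];M=np.array([[np.cos(y),-np.sin(y)],[np.sin(y),np.cos(y)]])
print("plate in block",M.T@(q.x[:2]-r.x[:2]),np.degrees(q.x[2]-y)); print("home",r.x[:2]+M@[-.045,0],"axis",r.x[:2]+M@[.03,0])
for n,u,v in(("e1",(248,79),(580,45)),("e2",(438,118),(568,165)),("hub",(345,97),(573,100))):
    o,a=ray(T,c([u]));P,e=ray(S,d([v]));A=np.c_[a[0],-e[0]];k=np.linalg.lstsq(A,P-o,rcond=None)[0]
    x1=o+k[0]*a[0];x2=P+k[1]*e[0];m=(x1+x2)/2;print(n,m,x1-x2,"blk",M.T@(m[:2]-r.x[:2]))
E
python3 m.py
```

```text
block [ 0.59215356  0.00736502 -0.21847314] [ 2.77934565  1.53846     1.50312676 -2.23574282 -1.78949248  1.66845245
 -2.49297994 -0.97116963]
plate [ 0.52095926  0.04988026 -0.02011503] [ 0.56669496  1.05650809  0.45527087 -1.12465974 -0.31302281  0.70402535
 -0.70894302 -0.63587371]
side block corners [[ 0.36635983 -0.06301359  0.07      ]
 [ 0.42282165  0.18930248  0.07      ]
 [ 0.63950471 -0.12471884  0.07      ]]
plate in block [-0.0787167   0.02607404] 11.365082398177636
home [0.54822323 0.01711829] axis [0.62144044 0.00086284]
e1 [0.63244997 0.0553598  0.22900284] [-2.08138205e-03  6.18911342e-05 -5.02211291e-04] blk [0.02893619 0.05558775]
e2 [ 0.61189838 -0.05109761  0.22982733] [-2.72060342e-03  4.30958059e-05 -6.02995668e-04] blk [ 0.03194663 -0.05279346]
hub [0.62198036 0.00107886 0.23103615] [-1.15009469e-03  2.52261899e-05 -2.67621378e-04] blk [0.03048026 0.00032791]
```

Emit:
arm_command --targets '[{"delta_pos": [0, 0, 0], "rotation": [0, 0, -0.07], "gripper": 1}, {"delta_pos": [0, 0, 0], "rotation": [0, 0, -0.07], "gripper": 1}, {"delta_pos": [0, 0, 0], "rotation": [0, 0, -0.07], "gripper": 1}, {"delta_pos": [-0.4, -1, 0], "rotation": [0, 0, 0], "gripper": 0.9}, {"delta_pos": [-0.4, -1, 0], "rotation": [0, 0, 0], "gripper": 0.9}, {"delta_pos": [-0.4, -1, 0], "rotation": [0, 0, 0], "gripper": 0.9}, {"delta_pos": [-0.4, -1, 0], "rotation": [0, 0, 0], "gripper": 0.9}, {"delta_pos": [-0.4, -1, 0], "rotation": [0, 0, 0], "gripper": 0.9}, {"delta_pos": [-0.4, -1, 0], "rotation": [0, 0, 0], "gripper": 0.9}, {"delta_pos": [-0.4, -1, 0], "rotation": [0, 0, 0], "gripper": 0.9}]'

```text
clock: 0.98
position: [0.2761, 0.4684, 0.2311]
ee_rot: [0.01, 1.0, -0.0, -0.0]
wrist_force: [1.0, 0.6, -0.4]
width: 0.899
grasp_force: 0.0
```

```bash
python3 -c "
import workcell as w;print(w.grip_point_offset);print([x for x in dir(w) if x[0]!='_'])"
```

```text
0.0187
['MotionError', 'get_calibration', 'get_image', 'grip_point_offset', 'sign_off', 'state']
```

Emit:
arm_command --targets '[{"delta_pos": [-0.4, -1, 0], "rotation": [0, 0, 0], "gripper": 0.9}, {"delta_pos": [-0.4, -1, 0], "rotation": [0, 0, 0], "gripper": 0.9}, {"delta_pos": [-0.4, -1, 0], "rotation": [0, 0, 0], "gripper": 0.9}, {"delta_pos": [-0.4, -1, 0], "rotation": [0, 0, 0], "gripper": 0.9}, {"delta_pos": [-0.4, -1, 0], "rotation": [0, 0, 0], "gripper": 0.9}, {"delta_pos": [-0.4, -1, 0], "rotation": [0, 0, 0], "gripper": 0.9}, {"delta_pos": [-0.4, -1, 0], "rotation": [0, 0, 0], "gripper": 0.9}, {"delta_pos": [-0.4, -1, 0], "rotation": [0, 0, 0], "gripper": 0.9}, {"delta_pos": [-0.4, -1, 0], "rotation": [0, 0, 0], "gripper": 0.9}, {"delta_pos": [-0.4, -1, 0], "rotation": [0, 0, 0], "gripper": 0.9}]'

```text
clock: 1.82
position: [0.3521, 0.267, 0.2313]
ee_rot: [0.01, 1.0, -0.0, -0.0]
wrist_force: [0.6, 0.2, 0.0]
width: 0.902
grasp_force: 0.0
```

Emit:
arm_command --targets '[{"delta_pos": [-0.46, -1, 0.3], "rotation": [0, 0, 0], "gripper": 0.9}, {"delta_pos": [-0.46, -1, 0.3], "rotation": [0, 0, 0], "gripper": 0.9}, {"delta_pos": [-0.46, -1, 0.3], "rotation": [0, 0, 0], "gripper": 0.9}, {"delta_pos": [-0.46, -1, 0.3], "rotation": [0, 0, 0], "gripper": 0.9}, {"delta_pos": [-0.46, -1, 0.3], "rotation": [0, 0, 0], "gripper": 0.9}, {"delta_pos": [-0.46, -1, 0.3], "rotation": [0, 0, 0], "gripper": 0.9}, {"delta_pos": [-0.46, -1, 0.3], "rotation": [0, 0, 0], "gripper": 0.9}, {"delta_pos": [-0.46, -1, 0.3], "rotation": [0, 0, 0], "gripper": 0.9}, {"delta_pos": [-0.46, -1, 0.3], "rotation": [0, 0, 0], "gripper": 0.9}, {"delta_pos": [-0.46, -1, 0.3], "rotation": [0, 0, 0], "gripper": 0.9}]'

```text
clock: 2.65
position: [0.4402, 0.0651, 0.171]
ee_rot: [0.01, 1.0, 0.0, -0.0]
wrist_force: [-0.6, 0.2, 0.1]
width: 0.904
grasp_force: 0.0
```

```bash
python3 - <<'E'
from h import *
s=state();print(s['position'],s['ee_rot'])
a=get_image("wrist");C=cam("wrist",s)
q=(.52096,.04988,-.0201)
for f in((.095,.03),(.095,-.03),(-.095,-.03),(-.095,.03)):
    c,n=np.cos(q[2]),np.sin(q[2]);print(proj(C,[q[0]+c*f[0]-n*f[1],q[1]+n*f[0]+c*f[1],.078]))
cv2.imwrite("pics/w1.png",cv2.resize(a,(800,600),interpolation=cv2.INTER_CUBIC))
E
```

```text
[0.44017924 0.06512252 0.17099485] [ 9.99927279e-03  9.99950006e-01  1.86079164e-07 -1.15789613e-05]
[[272.55127013 373.23447638]]
[[209.61972665 373.00049177]]
[[199.34694795 178.56904688]]
[[276.75706195 178.67342847]]
```

View pics/w1.png

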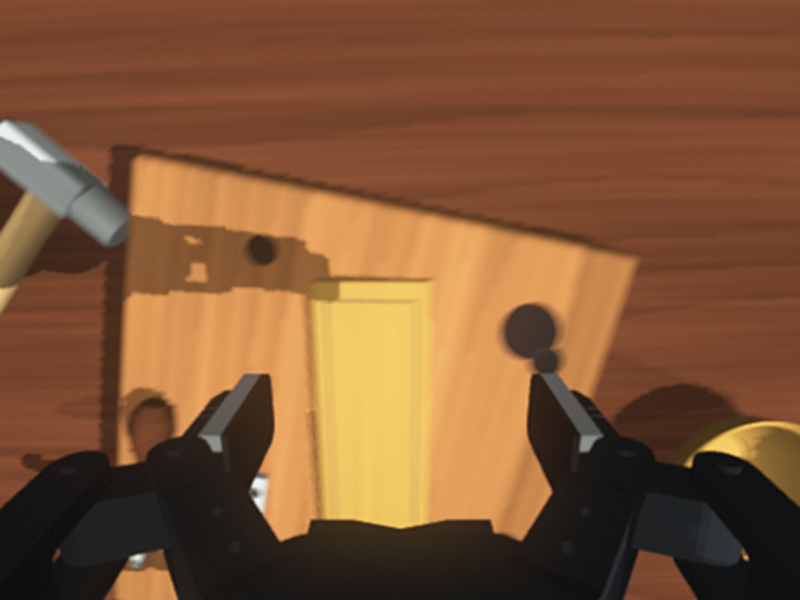

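Emit:
arm_command --targets '[{"delta_pos": [-0.04, -0.68, 0.4], "rotation": [0, 0, 0], "gripper": 0.9}, {"delta_pos": [0, 0, 1], "rotation": [0, 0, 0], "gripper": 0.9}, {"delta_pos": [0, 0, 1], "rotation": [0, 0, 0], "gripper": 0.9}, {"delta_pos": [0, 0, 1], "rotation": [0, 0, 0], "gripper": 0.9}, {"delta_pos": [0, 0, 1], "rotation": [0, 0, 0], "gripper": 0.9}, {"delta_pos": [0, 0, 0.7], "rotation": [0, 0, 0], "gripper": 0.9}, {"delta_pos": [0, 0, 0], "rotation": [0, 0, 0], "gripper": 0.6}, {"delta_pos": [0, 0, 0], "rotation": [0, 0, 0], "gripper": 0.6}, {"delta_pos": [0, 0, 0], "rotation": [0, 0, 0], "gripper": 0.6}, {"delta_pos": [0, 0, 0], "rotation": [0, 0, 0], "gripper": 0.6}]' --newtons 40

```text
clock: 3.53
position: [0.4404, 0.0526, 0.07]
ee_rot: [0.01, 1.0, 0.0, 0.0]
wrist_force: [-2.4, -0.4, -4.5]
width: 0.679
grasp_force: 43.7
```

Emit:
arm_command --targets '[{"delta_pos": [0, 0, 0], "rotation": [0, 0, 0.0316], "gripper": 0.6}, {"delta_pos": [0, 0, 0], "rotation": [0, 0, 0.0316], "gripper": 0.6}, {"delta_pos": [0, 0, 0], "rotation": [0, 0, 0.0316], "gripper": 0.6}, {"delta_pos": [0, 0, 0], "rotation": [0, 0, 0.0316], "gripper": 0.6}, {"delta_pos": [-0.27, -0.09, 0], "rotation": [0, 0, 0], "gripper": 0.6}, {"delta_pos": [-0.27, -0.09, 0], "rotation": [0, 0, 0], "gripper": 0.6}, {"delta_pos": [-0.27, -0.09, 0], "rotation": [0, 0, 0], "gripper": 0.6}, {"delta_pos": [-0.27, -0.09, 0], "rotation": [0, 0, 0], "gripper": 0.6}, {"delta_pos": [-0.27, -0.09, 0], "rotation": [0, 0, 0], "gripper": 0.6}, {"delta_pos": [0, 0, 0], "rotation": [0, 0, 0], "gripper": 0.6}]'

```text
clock: 4.37
position: [0.4666, 0.0373, 0.0694]
ee_rot: [0.109, 0.994, 0.0, 0.001]
wrist_force: [2.2, -0.6, -4.7]
width: 0.682
grasp_force: 43.8
```

```bash
cat > st.py <<'E'
from h import *
B=(.59215,.00737,-.2185)
s=state();d=s['position'][:2]-B[:2];c,n=np.cos(B[2]),np.sin(B[2]);M=np.array([[c,n],[-n,c]])
f=s['wrist_force'];m=s['moment'];b=M@d
print("blk mm",b*1e3,"z",s['position'][2],"yaw",2*np.degrees(np.arctan2(s['ee_rot'][1],s['ee_rot'][0]))-180,"Fblk",M@f[:2],f[2],"M",m,"w",s['width'])
p=(M@d)-[.03,0];F=M@f[:2];print("torque about screw: r x F",p[0]*F[1]-p[1]*F[0],"+Mz",p[0]*F[1]-p[1]*F[0]+m[2])
E
python3 st.py
```

```text
blk mm [-129.07712637    2.02716548] z 0.06943044898357886 yaw -12.5239533726035 Fblk [ 2.31805915 -0.11341516] -4.7024712406310885 M [-0.09875514 -0.26221504 -0.06200004] w 0.6815308294810519
torque about screw: r x F 0.013342668861065355 +Mz -0.048657369200972085
```

Emit:
arm_command --targets '[{"delta_pos": [0, -0.05, 0], "rotation": [0, 0, 0], "gripper": 0.6}, {"delta_pos": [0, -0.05, 0], "rotation": [0, 0, 0], "gripper": 0.6}, {"delta_pos": [0, 0, 0], "rotation": [0, 0, 0], "gripper": 0.6}]'

```text
clock: 4.62
position: [0.4651, 0.0361, 0.0694]
ee_rot: [0.109, 0.994, 0.0, 0.001]
wrist_force: [3.7, 4.4, -6.1]
width: 0.684
grasp_force: 43.9
```

```bash
python3 st.py
```

```text
blk mm [-130.23943214    0.50053317] z 0.06944614210183715 yaw -12.486648036322975 Fblk [2.65670665 5.07175528] -6.131738768925469 M [ 0.69633372 -0.64175944  0.5479553 ] w 0.6844132042700125
torque about screw: r x F -0.8140249552280556 +Mz -0.26606965630826795
```

Emit:
arm_command --targets '[{"delta_pos": [0, -0.05, 0], "rotation": [0, 0, 0], "gripper": 0.6}, {"delta_pos": [0, 0, 0], "rotation": [0, 0, 0], "gripper": 0.6}]'

```text
clock: 4.78
position: [0.4648, 0.0355, 0.0695]
ee_rot: [0.108, 0.994, 0.0, 0.001]
wrist_force: [4.0, 10.9, -6.2]
width: 0.685
grasp_force: 44.1
```

```bash
python3 st.py
```

```text
blk mm [-1.30384941e+02 -1.24900127e-01] z 0.06945338163273924 yaw -12.456552390539088 Fblk [ 1.54158053 11.50221922] -6.158984582533983 M [ 1.90162321 -0.61317599  1.10342377] w 0.6850939640415191
torque about screw: r x F -1.8445902128011764 +Mz -0.7411664394962791
```

Emit:
arm_command --targets '[{"delta_pos": [-0.08, 0.02, 0], "rotation": [0, 0, 0], "gripper": 0.6}, {"delta_pos": [-0.08, 0, 0], "rotation": [0, 0, 0], "gripper": 0.6}, {"delta_pos": [-0.08, 0, 0], "rotation": [0, 0, 0], "gripper": 0.6}, {"delta_pos": [0, 0, 0], "rotation": [0, 0, 0], "gripper": 0.6}]'

```text
clock: 5.12
position: [0.467, 0.0352, 0.0689]
ee_rot: [0.109, 0.994, 0.0, -0.002]
wrist_force: [-5.5, 13.7, -4.0]
width: 0.679
grasp_force: 44.3
```

```bash
python3 st.py
```

```text
blk mm [-1.28192184e+02 -7.61949961e-03] z 0.06891536365174022 yaw -12.459779429922463 Fblk [-8.29773632 12.16234027] -4.018864847645412 M [2.41908776 0.87870576 0.95090883] w 0.6794722480046698
torque about screw: r x F -1.9240503914582845 +Mz -0.973141558375033
```

Emit:
arm_command --targets '[{"delta_pos": [-0.06, 0, 0], "rotation": [0, 0, 0], "gripper": 0.6}, {"delta_pos": [0, 0, 0], "rotation": [0, 0, 0], "gripper": 0.6}]'

```text
clock: 5.28
position: [0.4677, 0.035, 0.0689]
ee_rot: [0.108, 0.994, 0.0, -0.002]
wrist_force: [-6.9, 14.7, -2.0]
width: 0.685
grasp_force: 44.5
```

```bash
python3 st.py
```

```text
blk mm [-1.27482652e+02 -3.80000601e-02] z 0.0688532028844403 yaw -12.454324258276273 Fblk [-9.93281873 12.82457485] -2.0269238183515066 M [2.60314096 1.22958354 0.99726994] w 0.6851549117803535
torque about screw: r x F -2.020025504879555 +Mz -1.0227555621663609
```

Emit:
arm_command --targets '[{"delta_pos": [-0.05, 0.02, 0], "rotation": [0, 0, 0], "gripper": 0.6}, {"delta_pos": [-0.05, 0, 0], "rotation": [0, 0, 0], "gripper": 0.6}, {"delta_pos": [0, 0, 0], "rotation": [0, 0, 0], "gripper": 0.6}]'

```text
clock: 5.53
position: [0.4683, 0.0351, 0.0688]
ee_rot: [0.109, 0.994, 0.0, -0.003]
wrist_force: [-14.7, 16.2, 5.8]
width: 0.679
grasp_force: 45.3
```

```bash
python3 st.py
```

```text
blk mm [-126.93794708    0.17045084] z 0.0688116940353635 yaw -12.471970984264345 Fblk [-17.88923384  12.62563873] 5.786612532956733 M [2.94471267 2.37461916 0.79275788] w 0.6790739135712981
torque about screw: r x F -1.9783925873445196 +Mz -1.1856347061760983
```

Emit:
arm_command --targets '[{"delta_pos": [-0.05, 0, 0], "rotation": [0, 0, 0], "gripper": 0.6}, {"delta_pos": [0, 0, 0], "rotation": [0, 0, 0], "gripper": 0.6}]'

```text
clock: 5.7
position: [0.4683, 0.035, 0.0688]
ee_rot: [0.109, 0.994, 0.0, -0.004]
wrist_force: [-19.1, 19.4, 11.8]
width: 0.682
grasp_force: 45.9
```

```bash
python3 st.py
```

```text
blk mm [-1.26854465e+02  1.20172988e-01] z 0.06877195835164569 yaw -12.478433231184994 Fblk [-22.81315169  14.81220258] 11.822759389012335 M [3.42177073 3.02480123 0.82608817] w 0.6818556469966744
torque about screw: r x F -2.320618593990255 +Mz -1.4945304270570883
```

Emit:
arm_command --targets '[{"delta_pos": [0, 0, 0], "rotation": [0, 0, 0], "gripper": 1}, {"delta_pos": [0, 0, 0], "rotation": [0, 0, 0], "gripper": 1}, {"delta_pos": [0, 0, 0], "rotation": [0, 0, 0], "gripper": 1}, {"delta_pos": [0, 0, -1], "rotation": [0, 0, 0], "gripper": 1}, {"delta_pos": [0, 0, -1], "rotation": [0, 0, 0], "gripper": 1}, {"delta_pos": [-0.95, 1, 0], "rotation": [0, 0, 0], "gripper": 0}, {"delta_pos": [-0.95, 1, 0], "rotation": [0, 0, 0], "gripper": 0}, {"delta_pos": [-0.95, 1, 0], "rotation": [0, 0, 0], "gripper": 0}, {"delta_pos": [-0.95, 0.2, 0], "rotation": [0, 0, 0], "gripper": 0}, {"delta_pos": [0, 0, 0], "rotation": [0, 0, 0], "gripper": 0}]'

```text
clock: 6.53
position: [0.5655, 0.0806, 0.1098]
ee_rot: [0.109, 0.994, 0.0, 0.002]
wrist_force: [-1.3, -0.5, 0.4]
width: 0.298
grasp_force: 0.0
```

```bash
python3 st.py
```

```text
blk mm [-41.85668314  65.69809163] z 0.10978896239084716 yaw -12.465746696037485 Fblk [-1.17481146 -0.81548097] 0.4474477608067387 M [ 0.00320548  0.00282249 -0.01101222] w 0.2981047029388862
torque about screw: r x F 0.13578062852256245 +Mz 0.12476840835794126
```

Emit:
arm_command --targets '[{"delta_pos": [0.4, 0, 0], "rotation": [0, 0, 0], "gripper": 0}, {"delta_pos": [0, 0, 0.9], "rotation": [0, 0, 0], "gripper": 0}, {"delta_pos": [0, 0, 0.9], "rotation": [0, 0, 0], "gripper": 0}, {"delta_pos": [0, 0, 0], "rotation": [0, 0, 0], "gripper": 0}, {"delta_pos": [0, -0.3, 0], "rotation": [0, 0, 0], "gripper": 0}, {"delta_pos": [0, -0.3, 0], "rotation": [0, 0, 0], "gripper": 0}, {"delta_pos": [0, -0.2, 0], "rotation": [0, 0, 0], "gripper": 0}, {"delta_pos": [0, 0, 0], "rotation": [0, 0, 0], "gripper": 0}]'

```text
clock: 7.2
position: [0.55, 0.0649, 0.0742]
ee_rot: [0.109, 0.994, 0.0, 0.0]
wrist_force: [0.6, -0.3, 0.9]
width: -0.007
grasp_force: 0.0
```

```bash
python3 - <<'E'
from h import *
cv2.imwrite("pics/w2.png",cv2.resize(get_image("wrist"),(800,600),interpolation=cv2.INTER_CUBIC))
E
python3 st.py
```

```text
blk mm [-53.51979636  47.45117111] z 0.07410912668117867 yaw -12.574758873687585 Fblk [-0.2042746   0.67463716] 0.6106131533204409 M [ 0.04883302  0.06539778 -0.01002654] w -0.0003465977947994686
torque about screw: r x F -0.04665248947739251 +Mz -0.0566790255502755
```

View pics/w2.png

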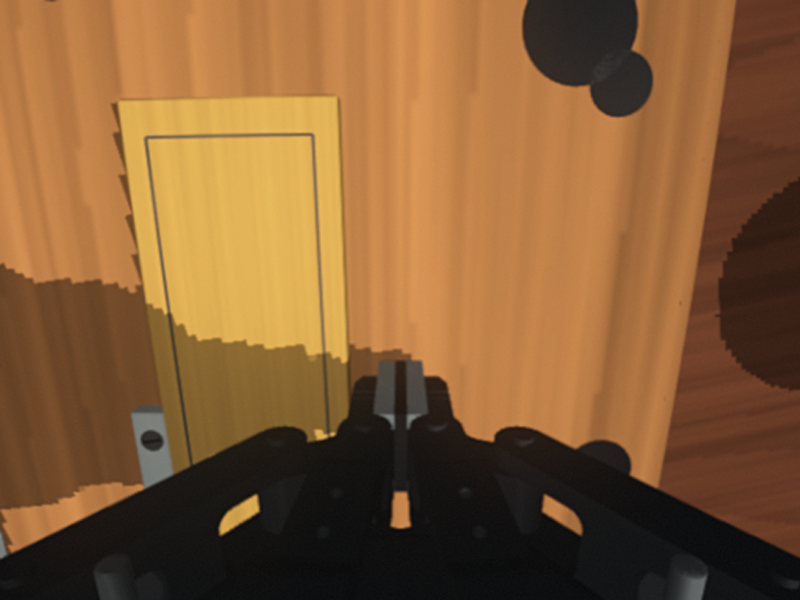

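Emit:
arm_command --targets '[{"delta_pos": [0, -0.1, 0], "rotation": [0, 0, 0], "gripper": 0}, {"delta_pos": [0, -0.1, 0], "rotation": [0, 0, 0], "gripper": 0}, {"delta_pos": [0, 0, 0], "rotation": [0, 0, 0], "gripper": 0}]'

```text
clock: 7.5
position: [0.5491, 0.0618, 0.0735]
ee_rot: [0.109, 0.994, -0.0, 0.0]
wrist_force: [-0.7, 0.3, 0.4]
width: -0.002
grasp_force: 0.0
```

Emit:
arm_command --targets '[{"delta_pos": [0, -0.1, 0], "rotation": [0, 0, 0], "gripper": 0}, {"delta_pos": [0, -0.1, 0], "rotation": [0, 0, 0], "gripper": 0}, {"delta_pos": [0, 0, 0], "rotation": [0, 0, 0], "gripper": 0}]'

```text
clock: 7.75
position: [0.5481, 0.0579, 0.0732]
ee_rot: [0.109, 0.994, -0.0, -0.0]
wrist_force: [-0.1, -0.5, -0.2]
width: 0.002
grasp_force: 0.0
```

```bash
python3 st.py
```

```text
blk mm [-54.00109038  39.80779813] z 0.07321903725624064 yaw -12.517080309358846 Fblk [-0.01418647 -0.47966766] -0.19170075102197665 M [0.01264503 0.01065253 0.04134625] w 0.0017301404313969397
torque about screw: r x F 0.0408573383595273 +Mz 0.08220358963587067
```

Emit:
arm_command --targets '[{"delta_pos": [0, -0.05, 0], "rotation": [0, 0, 0], "gripper": 0}, {"delta_pos": [0, -0.05, 0], "rotation": [0, 0, 0], "gripper": 0}, {"delta_pos": [0, 0, 0], "rotation": [0, 0, 0], "gripper": 0}]'

```text
clock: 8.0
position: [0.5477, 0.0561, 0.0733]
ee_rot: [0.109, 0.994, -0.0, -0.0]
wrist_force: [0.2, -0.7, 0.5]
width: 0.003
grasp_force: 0.0
```

Emit:
arm_command --targets '[{"delta_pos": [0, -0.05, 0], "rotation": [0, 0, 0], "gripper": 0}, {"delta_pos": [0, 0, 0], "rotation": [0, 0, 0], "gripper": 0}]'

```text
clock: 8.17
position: [0.5476, 0.0554, 0.0733]
ee_rot: [0.109, 0.994, 0.0, 0.0]
wrist_force: [-0.1, 2.9, -1.0]
width: -0.002
grasp_force: 1.3
```

Emit:
arm_command --targets '[{"delta_pos": [0, -0.05, 0], "rotation": [0, 0, 0], "gripper": 0}, {"delta_pos": [0, 0, 0], "rotation": [0, 0, 0], "gripper": 0}]'

```text
clock: 8.33
position: [0.5475, 0.0551, 0.0733]
ee_rot: [0.109, 0.994, 0.001, 0.0]
wrist_force: [1.9, 11.6, -1.9]
width: -0.0
grasp_force: 5.7
```

```bash
python3 st.py
```

```text
blk mm [-53.88193562  36.89894116] z 0.07328748964317339 yaw -12.544012958027253 Fblk [-0.6295191  11.76720122] -1.932128851088233 M [ 1.94177844 -0.18414524  0.06876669] w -0.0002016814775842889
torque about screw: r x F -0.9638270272164143 +Mz -0.8950603401547771
```

Emit:
arm_command --targets '[{"delta_pos": [0, 0.25, 0], "rotation": [0, 0, 0], "gripper": 0}, {"delta_pos": [0, 0, -1], "rotation": [0, 0, 0], "gripper": 0}, {"delta_pos": [0.6, -0.5, -0.6], "rotation": [0, 0, 0], "gripper": 0}, {"delta_pos": [0.6, -1, 0], "rotation": [0, 0, 0], "gripper": 0}, {"delta_pos": [0.6, -1, 0], "rotation": [0, 0, 0], "gripper": 0}, {"delta_pos": [0.6, -1, 0], "rotation": [0, 0, 0], "gripper": 0}, {"delta_pos": [0.6, -1, 0], "rotation": [0, 0, 0], "gripper": 0}, {"delta_pos": [0, -0.4, 0], "rotation": [0, 0, 0], "gripper": 0}, {"delta_pos": [0, 0, 0.6], "rotation": [0, 0, 0], "gripper": 0}, {"delta_pos": [0, 0, 1], "rotation": [0, 0, 0], "gripper": 0}]'

```text
clock: 9.17
position: [0.4703, -0.0243, 0.0745]
ee_rot: [0.11, 0.994, -0.0, 0.002]
wrist_force: [0.8, -0.2, 0.2]
width: 0.001
grasp_force: 0.0
```

```bash
python3 st.py
```

```text
blk mm [-112.11756992  -57.29963513] z 0.07450878869513285 yaw -12.583178586973872 Fblk [0.81260893 0.00537021] 0.22964781986529387 M [ 0.06922356 -0.05663054 -0.00591347] w 0.0006229661822119563
torque about screw: r x F 0.045798993789009264 +Mz 0.039885525855797965
```

Emit:
arm_command --targets '[{"delta_pos": [0, 0.4, 0], "rotation": [0, 0, 0], "gripper": 0}, {"delta_pos": [0, 0.4, 0], "rotation": [0, 0, 0], "gripper": 0}, {"delta_pos": [0, 0.2, 0], "rotation": [0, 0, 0], "gripper": 0}, {"delta_pos": [0, 0, 0], "rotation": [0, 0, 0], "gripper": 0}]'

```text
clock: 9.5
position: [0.4737, -0.0028, 0.074]
ee_rot: [0.108, 0.994, 0.0, 0.0]
wrist_force: [-0.7, 0.3, 0.5]
width: -0.001
grasp_force: 0.0
```

```bash
python3 st.py
```

```text
blk mm [-113.42365771  -35.58606094] z 0.07398629055955667 yaw -12.431527031460547 Fblk [-0.7732471   0.11049991] 0.5434370997606303 M [-0.00553262  0.04633123  0.00805727] w -0.0014546159704566305
torque about screw: r x F -0.04336511981224364 +Mz -0.03530784515040146
```

Emit:
arm_command --targets '[{"delta_pos": [0, 0.08, 0], "rotation": [0, 0, 0], "gripper": 0}, {"delta_pos": [0, 0.08, 0], "rotation": [0, 0, 0], "gripper": 0}, {"delta_pos": [0, 0, 0], "rotation": [0, 0, 0], "gripper": 0}]'

```text
clock: 9.75
position: [0.4738, -0.0007, 0.0738]
ee_rot: [0.109, 0.994, -0.0, 0.0]
wrist_force: [-0.1, -1.6, 0.8]
width: -0.001
grasp_force: 0.6
```

```bash
python3 st.py
```

```text
blk mm [-113.77574507  -33.56441418] z 0.07375982229518968 yaw -12.492674043540006 Fblk [ 0.20480303 -1.59410826] 0.7904919602010837 M [-0.21012509  0.04136082 -0.03671523] w -0.000635858770120645
torque about screw: r x F 0.2360681969939361 +Mz 0.199352963582364
```

Emit:
arm_command --targets '[{"delta_pos": [0, 0.06, 0], "rotation": [0, 0, 0], "gripper": 0}, {"delta_pos": [0, 0.06, 0], "rotation": [0, 0, 0], "gripper": 0}, {"delta_pos": [0, 0, 0], "rotation": [0, 0, 0], "gripper": 0}]'

```text
clock: 10.0
position: [0.4739, 0.0014, 0.0735]
ee_rot: [0.109, 0.994, -0.0, -0.0]
wrist_force: [-2.4, -3.6, 2.2]
width: -0.002
grasp_force: 2.2
```

```bash
python3 st.py
```

```text
blk mm [-114.13648675  -31.50148342] z 0.07349866733553734 yaw -12.519314469047941 Fblk [-1.57916688 -4.03549118] 2.191328216051355 M [-0.65443876  0.35945809 -0.00245369] w -0.0015517856941888912
torque about screw: r x F 0.5319154223441628 +Mz 0.5294617280332417
```

Emit:
arm_command --targets '[{"delta_pos": [0, -0.25, 0], "rotation": [0, 0, 0], "gripper": 0}, {"delta_pos": [0, 0, -1], "rotation": [0, 0, 0], "gripper": 0}, {"delta_pos": [0, 0, -0.6], "rotation": [0, 0, 0], "gripper": 0}, {"delta_pos": [-0.8, 1, 0], "rotation": [0, 0, 0], "gripper": 0}, {"delta_pos": [-0.8, 1, 0], "rotation": [0, 0, 0], "gripper": 0}, {"delta_pos": [-0.8, 1, 0], "rotation": [0, 0, 0], "gripper": 0}, {"delta_pos": [-0.8, 1, 0], "rotation": [0, 0, 0], "gripper": 0}, {"delta_pos": [-0.28, 0.3, 0], "rotation": [0, 0, 0], "gripper": 0}, {"delta_pos": [0, 0, 0.8], "rotation": [0, 0, 0], "gripper": 0}, {"delta_pos": [0, 0, 0.8], "rotation": [0, 0, 0], "gripper": 0}]'

```text
clock: 10.83
position: [0.5608, 0.0656, 0.0735]
ee_rot: [0.109, 0.994, 0.0, 0.001]
wrist_force: [-0.8, 0.7, -0.3]
width: -0.003
grasp_force: 0.0
```

```bash
python3 st.py
```

```text
blk mm [-43.23915619  50.06974386] z 0.07353960748379886 yaw -12.476687601939517 Fblk [-0.94275184  0.46463389] -0.3446357643266898 M [-0.03890818 -0.0232195  -0.0757199 ] w -0.0028552260970977515
torque about screw: r x F 0.013173949196862725 +Mz -0.06254594707475243
```

Emit:
arm_command --targets '[{"delta_pos": [0, -0.2, 0], "rotation": [0, 0, 0], "gripper": 0}, {"delta_pos": [0, -0.1, 0], "rotation": [0, 0, 0], "gripper": 0}, {"delta_pos": [0, -0.1, 0], "rotation": [0, 0, 0], "gripper": 0}, {"delta_pos": [0, 0, 0], "rotation": [0, 0, 0], "gripper": 0}]'

```text
clock: 11.17
position: [0.5582, 0.0569, 0.0742]
ee_rot: [0.109, 0.994, 0.0, 0.0]
wrist_force: [-0.1, -0.2, 0.3]
width: 0.002
grasp_force: 0.0
```

```bash
python3 st.py
```

```text
blk mm [-43.84944376  41.03467612] z 0.07419073049048185 yaw -12.55713147240209 Fblk [ 0.002797  -0.2485095] 0.303446687484561 M [-0.04437585  0.00801225  0.01864181] w 0.0021245106383283516
torque about screw: r x F 0.01823751408308554 +Mz 0.03687931972830611
```

Emit:
arm_command --targets '[{"delta_pos": [0, -0.07, 0], "rotation": [0, 0, 0], "gripper": 0}, {"delta_pos": [0, -0.07, 0], "rotation": [0, 0, 0], "gripper": 0}, {"delta_pos": [0, -0.05, 0], "rotation": [0, 0, 0], "gripper": 0}, {"delta_pos": [0, 0, 0], "rotation": [0, 0, 0], "gripper": 0}]'

```text
clock: 11.5
position: [0.5576, 0.0543, 0.0741]
ee_rot: [0.109, 0.994, 0.0, 0.001]
wrist_force: [-1.2, 6.8, 3.7]
width: 0.003
grasp_force: 3.2
```

```bash
python3 st.py
```

```text
blk mm [-43.88979441  38.37194459] z 0.07405508980078702 yaw -12.545691388283103 Fblk [-2.6527031   6.32957065] 3.707141602782434 M [ 1.06935864  0.11172869 -0.01886196] w 0.0032892680083682476
torque about screw: r x F -0.36590129774900476 +Mz -0.3847632597645297
```

Emit:
arm_command --targets '[{"delta_pos": [0, -0.05, 0], "rotation": [0, 0, 0], "gripper": 0}, {"delta_pos": [0, 0, 0], "rotation": [0, 0, 0], "gripper": 0}]'

```text
clock: 11.67
position: [0.5573, 0.0536, 0.0741]
ee_rot: [0.109, 0.994, 0.0, 0.001]
wrist_force: [-0.9, 8.5, 4.9]
width: 0.002
grasp_force: 4.2
```

```bash
python3 st.py
```

```text
blk mm [-44.06650877  37.54097313] z 0.07406558509607354 yaw -12.535406965743078 Fblk [-2.73394364  8.14305713] 4.899828967958093 M [ 1.53867162  0.21536502 -0.02486277] w 0.0022147406560455124
torque about screw: r x F -0.5004929076555846 +Mz -0.5253556820039865
```

Emit:
arm_command --targets '[{"delta_pos": [0, -0.05, 0], "rotation": [0, 0, 0], "gripper": 0}, {"delta_pos": [0, 0, 0], "rotation": [0, 0, 0], "gripper": 0}]'

```text
clock: 11.83
position: [0.5571, 0.053, 0.074]
ee_rot: [0.109, 0.994, 0.001, 0.001]
wrist_force: [-1.3, 14.1, 4.8]
width: -0.002
grasp_force: 6.8
```

Emit:
arm_command --targets '[{"delta_pos": [0, -0.04, 0], "rotation": [0, 0, 0], "gripper": 0}, {"delta_pos": [0, 0, 0], "rotation": [0, 0, 0], "gripper": 0}]'

```text
clock: 12.0
position: [0.5571, 0.0528, 0.074]
ee_rot: [0.109, 0.994, 0.001, 0.001]
wrist_force: [-0.3, 21.3, 3.4]
width: 0.002
grasp_force: 10.2
```

```bash
python3 st.py
```

```text
blk mm [-44.10129486  36.77201415] z 0.0740412304699323 yaw -12.559320464097055 Fblk [-4.92900378 20.68042369] 3.3993199889905665 M [ 3.51603299 -0.02160965 -0.05690547] w 0.001726166355933625
torque about screw: r x F -1.351196777104463 +Mz -1.408102247445839
```

Emit:
arm_command --targets '[{"delta_pos": [0, 0.25, 0], "rotation": [0, 0, 0], "gripper": 0}, {"delta_pos": [0.1, 0, -1], "rotation": [0, 0, 0], "gripper": 0}, {"delta_pos": [0.9, -0.4, -0.6], "rotation": [0, 0, 0], "gripper": 0}, {"delta_pos": [1, -0.5, 0], "rotation": [0, 0, 0], "gripper": 0}, {"delta_pos": [1, -0.5, 0], "rotation": [0, 0, 0], "gripper": 0}, {"delta_pos": [1, -0.5, 0], "rotation": [0, 0, 0], "gripper": 0}, {"delta_pos": [1, -0.2, 0], "rotation": [0, 0, 0], "gripper": 0}, {"delta_pos": [0.95, 0, 0], "rotation": [0, 0, 0], "gripper": 0}, {"delta_pos": [0, 0, 0.6], "rotation": [0, 0, 0], "gripper": 0}, {"delta_pos": [0, 0, 1], "rotation": [0, 0, 0], "gripper": 0}]'

```text
clock: 12.83
position: [0.4328, 0.0409, 0.0748]
ee_rot: [0.109, 0.994, 0.0, 0.002]
wrist_force: [0.9, 0.8, -0.1]
width: 0.005
grasp_force: 0.0
```

Emit:
arm_command --targets '[{"delta_pos": [-0.1, 0, 0], "rotation": [0, 0, 0], "gripper": 0}, {"delta_pos": [-0.1, 0, 0], "rotation": [0, 0, 0], "gripper": 0}, {"delta_pos": [0, 0, 0], "rotation": [0, 0, 0], "gripper": 0}]'

```text
clock: 13.08
position: [0.4372, 0.0399, 0.0739]
ee_rot: [0.109, 0.994, 0.0, 0.0]
wrist_force: [0.3, 0.2, 1.2]
width: -0.003
grasp_force: 0.0
```

```bash
python3 st.py
```

```text
blk mm [-158.32286955   -1.82412358] z 0.07393661147918122 yaw -12.520768449993426 Fblk [0.21804064 0.29643446] 1.2098555678773888 M [ 0.08598099 -0.09122563  0.00176048] w -0.002962147588908244
torque about screw: r x F -0.05542765480386067 +Mz -0.05366717055545519
```

Emit:
arm_command --targets '[{"delta_pos": [-0.1, 0, 0], "rotation": [0, 0, 0], "gripper": 0}, {"delta_pos": [-0.1, 0, 0], "rotation": [0, 0, 0], "gripper": 0}, {"delta_pos": [-0.05, 0, 0], "rotation": [0, 0, 0], "gripper": 0}, {"delta_pos": [0, 0, 0], "rotation": [0, 0, 0], "gripper": 0}]'

```text
clock: 13.42
position: [0.4417, 0.0389, 0.0737]
ee_rot: [0.109, 0.994, 0.0, 0.0]
wrist_force: [0.1, -0.6, 0.6]
width: 0.002
grasp_force: 0.0
```

```bash
python3 st.py
```

```text
blk mm [-153.67145996   -1.87368003] z 0.07365394845055043 yaw -12.524781476943389 Fblk [ 0.19601495 -0.57970789] 0.6148659140445213 M [0.01281727 0.02177138 0.04188772] w 0.001515616706307191
torque about screw: r x F 0.10684306410115983 +Mz 0.1487307791564893
```

Emit:
arm_command --targets '[{"delta_pos": [-0.05, 0, 0], "rotation": [0, 0, 0], "gripper": 0}, {"delta_pos": [0, 0, 0], "rotation": [0, 0, 0], "gripper": 0}]'

```text
clock: 13.58
position: [0.4422, 0.0387, 0.0734]
ee_rot: [0.109, 0.994, 0.0, 0.0]
wrist_force: [-0.4, 0.4, -0.1]
width: -0.002
grasp_force: 0.0
```

```bash
python3 st.py
```

```text
blk mm [-153.12850403   -1.9233682 ] z 0.07339814151618415 yaw -12.516592227555662 Fblk [-0.50380842  0.29191147] -0.13323664290489068 M [ 0.00543022 -0.04510084  0.02597793] w -0.0020146858522389756
torque about screw: r x F -0.0544263199718602 +Mz -0.02844839019872165
```

Emit:
arm_command --targets '[{"delta_pos": [-0.06, 0, 0], "rotation": [0, 0, 0], "gripper": 0}, {"delta_pos": [0, 0, 0], "rotation": [0, 0, 0], "gripper": 0}]'

```text
clock: 13.75
position: [0.4435, 0.0384, 0.0733]
ee_rot: [0.109, 0.994, 0.0, 0.0]
wrist_force: [-0.2, -0.1, 0.7]
width: 0.002
grasp_force: 0.0
```

Emit:
arm_command --targets '[{"delta_pos": [-0.05, 0, 0], "rotation": [0, 0, 0], "gripper": 0}, {"delta_pos": [0, 0, 0], "rotation": [0, 0, 0], "gripper": 0}]'

```text
clock: 13.92
position: [0.444, 0.0382, 0.0732]
ee_rot: [0.109, 0.994, -0.0, -0.0]
wrist_force: [-1.7, -0.1, 0.3]
width: -0.002
grasp_force: 0.4
```

Emit:
arm_command --targets '[{"delta_pos": [-0.05, 0, 0], "rotation": [0, 0, 0], "gripper": 0}, {"delta_pos": [0, 0, 0], "rotation": [0, 0, 0], "gripper": 0}]'

```text
clock: 14.08
position: [0.4442, 0.0381, 0.0731]
ee_rot: [0.109, 0.994, -0.0, -0.001]
wrist_force: [-4.9, 1.7, 4.2]
width: 0.002
grasp_force: 2.6
```

```bash
python3 st.py
```

```text
blk mm [-151.10098585   -2.10944651] z 0.07310803412018269 yaw -12.518701102395056 Fblk [-5.20197858  0.59620771] 4.15879853736005 M [ 0.30709473  0.86114389 -0.04497736] w 0.0019744371569971725
torque about screw: r x F -0.11894709931413107 +Mz -0.16392445830161267
```

Emit:
arm_command --targets '[{"delta_pos": [-0.05, 0, 0], "rotation": [0, 0, 0], "gripper": 0}, {"delta_pos": [0, 0, 0], "rotation": [0, 0, 0], "gripper": 0}]'

```text
clock: 14.25
position: [0.4445, 0.0379, 0.0731]
ee_rot: [0.109, 0.994, -0.0, -0.002]
wrist_force: [-8.3, 3.3, 7.5]
width: 0.002
grasp_force: 4.4
```

Emit:
arm_command --targets '[{"delta_pos": [-0.06, 0, 0], "rotation": [0, 0, 0], "gripper": 0}, {"delta_pos": [0, 0, 0], "rotation": [0, 0, 0], "gripper": 0}]'

```text
clock: 14.42
position: [0.4445, 0.0378, 0.0729]
ee_rot: [0.109, 0.994, -0.0, -0.003]
wrist_force: [-11.9, 5.2, 7.7]
width: 0.001
grasp_force: 6.6
```

```bash
python3 st.py
```

```text
blk mm [-150.74157548   -2.30485713] z 0.07291138698775257 yaw -12.525457469291183 Fblk [-12.73855699   2.53126653] 7.713312150909992 M [0.86973787 2.02777118 0.03956598] w 0.0009346206347596801
torque about screw: r x F -0.4868656549474983 +Mz -0.4472996785735305
```

Emit:
arm_command --targets '[{"delta_pos": [0.2, 0, -0.3], "rotation": [0, 0, 0], "gripper": 0}, {"delta_pos": [0, 0, -1], "rotation": [0, 0, 0], "gripper": 0}, {"delta_pos": [0, 0, -1], "rotation": [0, 0, 0], "gripper": 0}, {"delta_pos": [-1, 0.4, -1], "rotation": [0, 0, 0], "gripper": 0}, {"delta_pos": [-1, 0.4, -1], "rotation": [0, 0, 0], "gripper": 0}, {"delta_pos": [-1, 0.4, -1], "rotation": [0, 0, 0], "gripper": 0}, {"delta_pos": [-1, 0.4, -1], "rotation": [0, 0, 0], "gripper": 0}, {"delta_pos": [-1, 0.3, -0.6], "rotation": [0, 0, 0], "gripper": 0}, {"delta_pos": [-1, 0, 0], "rotation": [0, 0, 0], "gripper": 0}, {"delta_pos": [-1, 0, 0], "rotation": [0, 0, 0], "gripper": 0}]'

```text
clock: 15.25
position: [0.5901, 0.0453, 0.2127]
ee_rot: [0.109, 0.994, 0.0, 0.001]
wrist_force: [-0.5, 0.4, -0.1]
width: -0.002
grasp_force: 0.0
```

```bash
sed -i 's/-\[.03,0\]/-[.0303,.0008]/; s/"torque about screw: r x F",/"ang",np.degrees(np.arctan2(p[1],p[0])),"R",np.hypot(*p)*1e3,"T",/' st.py; python3 - <<'E'
from h import *
cv2.imwrite("pics/w3.png",get_image("wrist"))
a=get_image("side")[120:270,200:400]
cv2.imwrite("pics/s3.png",cv2.resize(a,None,fx=4,fy=4,interpolation=cv2.INTER_CUBIC))
E
python3 st.py
```

```text
blk mm [-9.01030107 36.20845502] z 0.2117516467305086 yaw -12.538620359746488 Fblk [0.33076282 0.19596049] 0.555513179108883 M [0.01980265 0.04700257 0.00093768] w 0.00019311248526780617
ang 137.98929534521608 R 52.90612873062896 T -0.019415066107626187 +Mz -0.018477390065675208
```

View pics/s3.png

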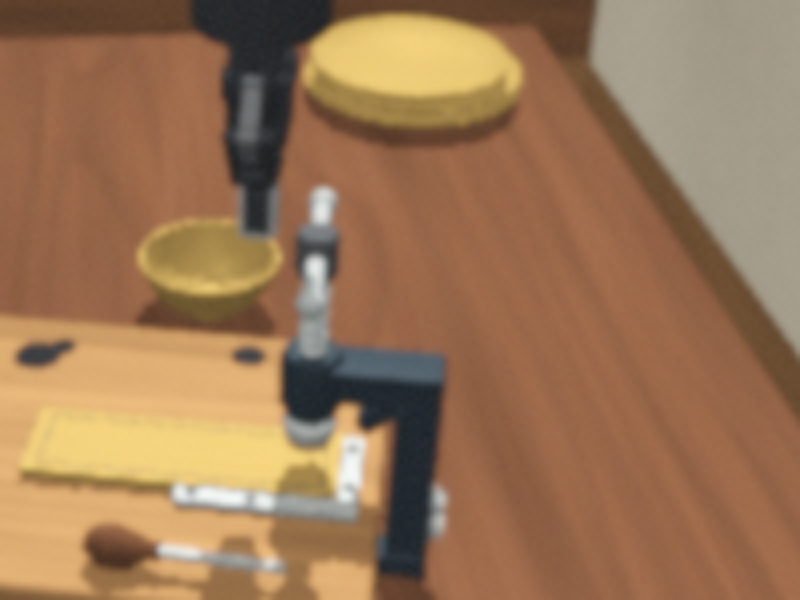

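Emit:
arm_command --targets '[{"delta_pos": [-0.66, -0.24, 0], "rotation": [0, 0, 0], "gripper": 0}, {"delta_pos": [-0.602, 0.347, 0.022], "rotation": [0, 0, 0], "gripper": 0}, {"delta_pos": [-0.684, 0.121, 0.022], "rotation": [0, 0, 0], "gripper": 0}, {"delta_pos": [-0.684, -0.121, 0.022], "rotation": [0, 0, 0], "gripper": 0}, {"delta_pos": [-0.602, -0.347, 0.022], "rotation": [0, 0, 0], "gripper": 0}, {"delta_pos": [-0.446, -0.532, 0.022], "rotation": [0, 0, 0], "gripper": 0}]'

```text
clock: 15.85
position: [0.6548, 0.0156, 0.2083]
ee_rot: [0.109, 0.994, 0.001, -0.003]
wrist_force: [-7.4, 11.0, 5.5]
width: -0.001
grasp_force: 5.7
```

```bash
python3 st.py
```

```text
blk mm [59.33051942 21.6099728 ] z 0.20825603477525037 yaw -12.487620117961853 Fblk [-9.63407869  9.13787925] 5.495459839587619 M [ 1.66561613  1.13834346 -0.05791806] w -0.0007342254062503408
ang 35.63412291003568 R 35.71870694676149 T 0.4657622967096446 +Mz 0.4078442368367625
```

Emit:
arm_command --targets '[{"delta_pos": [-0.238, -0.653, 0.022], "rotation": [0, 0, 0], "gripper": 0}, {"delta_pos": [0, -0.695, 0.022], "rotation": [0, 0, 0], "gripper": 0}, {"delta_pos": [0.238, -0.653, 0.022], "rotation": [0, 0, 0], "gripper": 0}, {"delta_pos": [0.446, -0.532, 0.022], "rotation": [0, 0, 0], "gripper": 0}, {"delta_pos": [0.602, -0.347, 0.022], "rotation": [0, 0, 0], "gripper": 0}, {"delta_pos": [0.684, -0.121, 0.022], "rotation": [0, 0, 0], "gripper": 0}, {"delta_pos": [0.684, 0.121, 0.022], "rotation": [0, 0, 0], "gripper": 0}, {"delta_pos": [0.602, 0.347, 0.022], "rotation": [0, 0, 0], "gripper": 0}, {"delta_pos": [0.446, 0.532, 0.022], "rotation": [0, 0, 0], "gripper": 0}, {"delta_pos": [0.238, 0.653, 0.022], "rotation": [0, 0, 0], "gripper": 0}]'

```text
clock: 16.68
position: [0.5783, 0.003, 0.2056]
ee_rot: [0.109, 0.994, -0.001, 0.001]
wrist_force: [3.4, -10.4, -1.1]
width: 0.0
grasp_force: 5.1
```

```bash
python3 st.py
```

```text
blk mm [-12.52962745  -7.24401204] z 0.2056019166815753 yaw -12.551814378283694 Fblk [ 5.55359871 -9.37541466] -1.1169849217624677 M [-1.94328688 -0.41218759 -0.16909365] w 4.151201572504522e-05
ang -169.3629550079403 R 43.57847079979347 T 0.4462187321107455 +Mz 0.2771250798920131
```

Emit:
arm_command --targets '[{"delta_pos": [-0.1, 0.695, 0.022], "rotation": [0, 0, 0], "gripper": 0}, {"delta_pos": [-0.318, 0.653, 0.022], "rotation": [0, 0, 0], "gripper": 0}, {"delta_pos": [-0.446, 0.532, 0.022], "rotation": [0, 0, 0], "gripper": 0}, {"delta_pos": [-0.602, 0.347, 0.022], "rotation": [0, 0, 0], "gripper": 0}, {"delta_pos": [-0.684, 0.121, 0.022], "rotation": [0, 0, 0], "gripper": 0}, {"delta_pos": [-0.684, -0.121, 0.022], "rotation": [0, 0, 0], "gripper": 0}, {"delta_pos": [-0.602, -0.347, 0.022], "rotation": [0, 0, 0], "gripper": 0}, {"delta_pos": [-0.446, -0.532, 0.022], "rotation": [0, 0, 0], "gripper": 0}, {"delta_pos": [-0.238, -0.653, 0.022], "rotation": [0, 0, 0], "gripper": 0}, {"delta_pos": [0, -0.695, 0.022], "rotation": [0, 0, 0], "gripper": 0}]'

```text
clock: 17.52
position: [0.6587, -0.0126, 0.1998]
ee_rot: [0.109, 0.994, 0.001, -0.001]
wrist_force: [0.3, 12.9, -2.0]
width: -0.002
grasp_force: 5.1
```

```bash
python3 st.py
```

```text
blk mm [69.3348006 -5.1058755] z 0.19977245547763817 yaw -12.510171240303094 Fblk [-2.49343858 12.61387316] -1.9753669627102306 M [ 2.02878353 -0.07522485 -0.13435504] w -0.0018114025389511254
ang -8.603468269594785 R 39.479045372268466 T 0.4776540858075271 +Mz 0.3432990443818615
```

Emit:
arm_command --targets '[{"delta_pos": [0.238, -0.653, 0.022], "rotation": [0, 0, 0], "gripper": 0}, {"delta_pos": [0.446, -0.532, 0.022], "rotation": [0, 0, 0], "gripper": 0}, {"delta_pos": [0.602, -0.347, 0.022], "rotation": [0, 0, 0], "gripper": 0}, {"delta_pos": [0.684, -0.121, 0.022], "rotation": [0, 0, 0], "gripper": 0}, {"delta_pos": [0.684, 0.121, 0.022], "rotation": [0, 0, 0], "gripper": 0}, {"delta_pos": [0.602, 0.347, 0.022], "rotation": [0, 0, 0], "gripper": 0}, {"delta_pos": [0.446, 0.532, 0.022], "rotation": [0, 0, 0], "gripper": 0}, {"delta_pos": [0.238, 0.653, 0.022], "rotation": [0, 0, 0], "gripper": 0}, {"delta_pos": [0, 0.695, 0.022], "rotation": [0, 0, 0], "gripper": 0}, {"delta_pos": [-0.238, 0.653, 0.022], "rotation": [0, 0, 0], "gripper": 0}]'

```text
clock: 18.35
position: [0.591, 0.028, 0.1961]
ee_rot: [0.109, 0.994, -0.001, -0.001]
wrist_force: [-3.0, -10.4, -1.3]
width: 0.002
grasp_force: 4.3
```

```bash
python3 st.py
```

```text
blk mm [-5.60523996 19.87894386] z 0.19612875353001452 yaw -12.515520928049511 Fblk [ -0.6636756  -10.76182731] -1.3169243150548477 M [-1.71245153  0.5514288  -0.04984426] w 0.0015600782410951362
ang 152.0151929618571 R 40.65946821143939 T 0.399068221322654 +Mz 0.3492239586582411
```

Emit:
arm_command --targets '[{"delta_pos": [-0.446, 0.532, 0.022], "rotation": [0, 0, 0], "gripper": 0}, {"delta_pos": [-0.602, 0.347, 0.022], "rotation": [0, 0, 0], "gripper": 0}, {"delta_pos": [-0.684, 0.121, 0.022], "rotation": [0, 0, 0], "gripper": 0}, {"delta_pos": [-0.684, -0.121, 0.022], "rotation": [0, 0, 0], "gripper": 0}, {"delta_pos": [-0.602, -0.347, 0.022], "rotation": [0, 0, 0], "gripper": 0}, {"delta_pos": [-0.446, -0.532, 0.022], "rotation": [0, 0, 0], "gripper": 0}, {"delta_pos": [-0.238, -0.653, 0.022], "rotation": [0, 0, 0], "gripper": 0}, {"delta_pos": [-0.03, -0.348, 0.011], "rotation": [0, 0, 0], "gripper": 0}, {"delta_pos": [0.03, -0.348, 0.011], "rotation": [0, 0, 0], "gripper": 0}, {"delta_pos": [0.09, -0.337, 0.011], "rotation": [0, 0, 0], "gripper": 0}]'

```text
clock: 19.18
position: [0.6553, -0.0181, 0.1918]
ee_rot: [0.109, 0.994, 0.002, -0.0]
wrist_force: [2.9, 19.5, -2.2]
width: -0.002
grasp_force: 8.0
```

```bash
python3 st.py
```

```text
blk mm [ 67.14183293 -11.14746666] z 0.1918266003911686 yaw -12.55068839787188 Fblk [-1.42385223 19.66537432] -2.1742482010304536 M [ 3.13425359 -0.56805536 -0.16724906] w -0.0021689847399897046
ang -17.96740058103435 R 38.730641790576314 T 0.707497008230143 +Mz 0.540247946859524
```

```bash
python3 - <<'E'
from h import *
a=get_image("side")[150:262,240:400]
cv2.imwrite("pics/s4.png",cv2.resize(a,None,fx=5,fy=5,interpolation=cv2.INTER_CUBIC))
E
python3 st.py
```

```text
blk mm [ 67.0692273  -12.18561925] z 0.19197462606464605 yaw -12.557748573612457 Fblk [ 2.05055493 15.89648196] -1.7896455203017847 M [ 2.56504665 -0.87276993 -0.10373807] w -0.0031957236406740122
ang -19.451458556625923 R 38.994902021318076 T 0.6111290839099027 +Mz 0.5073910147236855
```

View pics/s4.png

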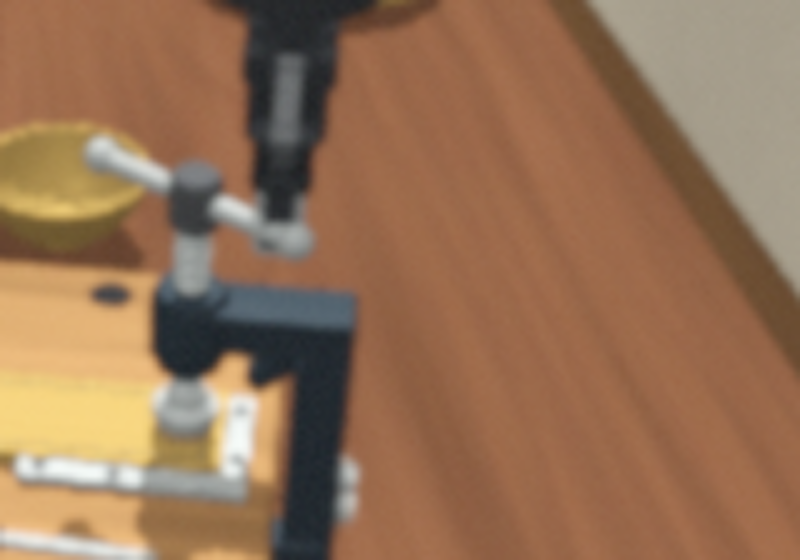

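```bash
for i in 1 2 3; do python3 - <<'E'
from h import *
for i in range(2): get_image("side")
E
python3 st.py; done; python3 - <<'E'
from h import *
S=cam("side");B=(.59215,.00737,-.2185);c,n=np.cos(B[2]),np.sin(B[2])
ax=np.array([B[0]+c*.0303-n*.0008,B[1]+n*.0303+c*.0008])
obs=(np.array([(103,153),(296,240),(196,196)])+.5)/5-.5+[240,150]
def f(p):
    a=p[0]+B[2];u=.054*np.array([np.cos(a),np.sin(a)])
    return (proj(S,[[*(ax+u),p[1]],[*(ax-u),p[1]],[*ax,p[1]]])-obs).ravel()
for g in(2.,2.8):
    r=least_squares(f,[g,.21]);print(np.degrees(r.x[0]),r.x[1],r.fun)
o=(np.array([(580,45),(568,165),(573,105)])+.5)/4.8-.5+[160,160]
obs=o;r=least_squares(f,[1.6,.23]);print(np.degrees(r.x[0]),r.x[1],r.fun)
E
```

```text
blk mm [ 67.60008874 -11.47972282] z 0.19220212380757098 yaw -12.558847190065563 Fblk [ 0.76459762 15.15693554] -2.383235964903347 M [ 2.34976075 -0.67279365 -0.12582183] w -0.0034052845731304777
ang -18.22228440515489 R 39.26943101552501 T 0.5747440872550534 +Mz 0.4489222612354713
blk mm [ 67.64177633 -11.28525006] z 0.1922110109143604 yaw -12.54116078333604 Fblk [ 0.69254663 14.42504641] -2.3010923721842347 M [ 2.25263635 -0.65947695 -0.06247178] w 0.00025784261176947003
ang -17.9335964987281 R 39.248713716288876 T 0.5470264556850816 +Mz 0.48455467848010464
blk mm [ 67.65748599 -11.22381933] z 0.192217478964918 yaw -12.530696308512432 Fblk [ 0.8009644 14.5057316] -2.3428271097553197 M [ 2.27959938 -0.64890744 -0.0686445 ] w -0.002287814396522442
ang -17.841205478983014 R 39.24479571953947 T 0.5515283165360014 +Mz 0.4828838123099761
146.54856740421874 0.2098635174564301 [-0.48646355  0.10161181 -0.5724787  -0.0088511  -0.52688235 -0.16795179]
146.54856732240285 0.2098635174402176 [-0.48646353  0.1016118  -0.57247872 -0.00885108 -0.52688235 -0.16795178]
91.91191947556285 0.22953830647121423 [-0.66347816  0.05675314 -0.61172134  0.3654535  -0.35875824 -0.5074072 ]
```

```bash
python3 - <<'E'
from h import *
S=cam("side");B=(.59215,.00737,-.2185);c,n=np.cos(B[2]),np.sin(B[2])
ax=np.array([B[0]+c*.0303-n*.0008,B[1]+n*.0303+c*.0008])
t=np.linspace(0,6.28,100)
for z in(.078,.081,.084,.087,.09):
    for r in(.0165,.014):
        P=np.c_[ax[0]+r*np.cos(t),ax[1]+r*np.sin(t),0*t+z];q=((proj(S,P)-[240,150])+.5)*5-.5;i=q[:,1].argmax();print(z,r,q[i].round(1),end=' | ')
    print()
f=lambda x,y,z:(((proj(S,[B[0]+c*x-n*y,B[1]+n*x+c*y,z])-[240,150])+.5)*5-.5).round(1)
print("boss top c",f(.03,0,.16),"stop end corner",f(.05,-.03,.076),f(.05,.03,.076), f(-.045,-.03,.076),"spine top corner",f(.106,0,.155))
a=get_image("side")[205:250,255:303]
cv2.imwrite("pics/s5.png",cv2.resize(a,None,fx=12,fy=12,interpolation=cv2.INTER_CUBIC))
E
```

```text
0.078 0.0165 [184.4 450.7] | 0.078 0.014 [184.1 447.3] | 
0.081 0.0165 [184.6 445.8] | 0.081 0.014 [184.4 442.3] | 
0.084 0.0165 [184.9 440.8] | 0.084 0.014 [184.6 437.4] | 
0.087 0.0165 [185.1 435.8] | 0.087 0.014 [184.8 432.4] | 
0.09 0.0165 [185.3 430.9] | 0.09 0.014 [185.1 427.5] | 
boss top c [[188.3 288.9]] stop end corner [[218.9 477.3]] [[227.7 397.8]] [[ 17.2 458.6]] spine top corner [[355.2 311.7]]
```

View pics/s5.png

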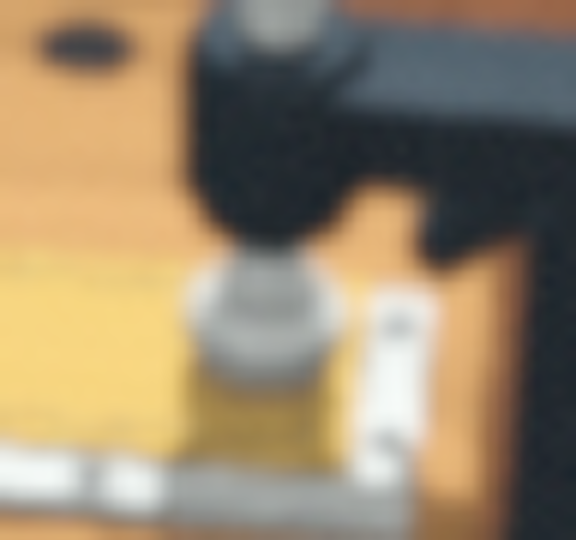

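```bash
python3 - <<'E'
from h import *
a=np.mean([get_image("side").astype(float) for _ in range(3)],0)
for r in range(228,247): print(r,a[r,275:279].mean(0).round(),a[r,268:270].mean(0).round())
E
python3 st.py
```

```text
228 [161. 163. 158.] [134. 208. 237.]
229 [157. 159. 155.] [138. 210. 241.]
230 [150. 152. 148.] [138. 212. 243.]
231 [154. 157. 152.] [134. 211. 242.]
232 [168. 171. 166.] [131. 210. 242.]
233 [172. 174. 170.] [129. 210. 242.]
234 [161. 164. 159.] [126. 210. 243.]
235 [139. 142. 138.] [124. 208. 241.]
236 [116. 124. 126.] [122. 206. 239.]
237 [ 94. 116. 131.] [120. 204. 238.]
238 [ 80. 120. 145.] [121. 204. 237.]
239 [ 76. 131. 159.] [122. 203. 235.]
240 [ 75. 132. 160.] [122. 199. 231.]
241 [ 76. 130. 157.] [116. 194. 226.]
242 [ 80. 135. 162.] [111. 178. 208.]
243 [ 99. 141. 163.] [136. 165. 180.]
244 [132. 150. 158.] [172. 178. 177.]
245 [156. 162. 160.] [182. 185. 180.]
246 [164. 166. 162.] [173. 175. 171.]
blk mm [ 67.63014637 -11.18204574] z 0.19220765023106579 yaw -12.523676139027373 Fblk [ 0.40485748 14.53886994] -2.3650778956722367 M [ 2.26346907 -0.59727116 -0.05870737] w -0.002460414289379059
ang -17.79533440541873 R 39.20598485650468 T 0.5475891637677204 +Mz 0.48888179766401724
```

Emit:
arm_command --targets '[{"delta_pos": [0, 0.2, 0], "rotation": [0, 0, 0], "gripper": 0}, {"delta_pos": [0, 0.4, 0], "rotation": [0, 0, 0], "gripper": 0}, {"delta_pos": [0, 0, 0], "rotation": [0, 0, 0], "gripper": 0}, {"delta_pos": [0, 0, -1], "rotation": [0, 0, 0], "gripper": 0}, {"delta_pos": [0, 0, -1], "rotation": [0, 0, 0], "gripper": 0}, {"delta_pos": [0, 0, -1], "rotation": [0, 0, 0], "gripper": 0}, {"delta_pos": [0, 0, -1], "rotation": [0, 0, 0], "gripper": 0}, {"delta_pos": [0.5, 1, 0], "rotation": [0, 0, 0], "gripper": 0}, {"delta_pos": [0.5, 1, 0], "rotation": [0, 0, 0], "gripper": 0}, {"delta_pos": [0, 0, 0], "rotation": [0, 0, 0], "gripper": 0}]'

```text
clock: 20.57
position: [0.6464, 0.0375, 0.2725]
ee_rot: [0.108, 0.994, 0.0, -0.0]
wrist_force: [0.4, 0.5, 0.1]
width: -0.003
grasp_force: 0.0
```

```bash
python3 - <<'E'
from h import *
a=get_image("side")[150:262,240:400]
b=cv2.resize(a,None,fx=4,fy=4,interpolation=cv2.INTER_CUBIC)
t=get_image("top")[155:300,190:350];t=cv2.resize(t,None,fx=3,fy=3,interpolation=cv2.INTER_CUBIC)
o=np.zeros((448+0,640+0,3),np.uint8);o[:]=b
cv2.imwrite("pics/s6.png",o)
E
python3 st.py
```

```text
blk mm [47.60224197 39.14286793] z 0.272174008819617 yaw -12.441130964564223 Fblk [ 0.33349063 -0.43017214] 0.20313025302961935 M [ 0.00265399  0.00207544 -0.01451853] w -0.00140746348554138
ang 65.71269520523445 R 42.065937501525056 T -0.02022992977289827 +Mz -0.03474845912215609
```

View pics/s6.png

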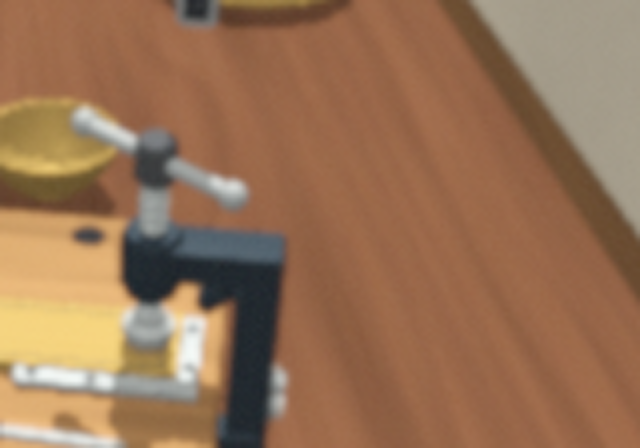

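```bash
python3 -c "
from workcell import *
print(sign_off())"
```

```text
the job is handed in; nothing more can be done
None
```

I handed the job in at about 21 s. The blank is seated firmly against both stops and let go. I wound the clamp down about 2.35 turns, to about 0.5 N m against roughly 0.32 N m running free, which is about a quarter turn past touch. I judged that by torque alone, because the side camera put the cork too close to the brass to confirm how far past touch it is. The graver, hammer and bowl were not touched.

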